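Turn a nested specimen tray half round so that it stacks

TASK

Two white specimen trays stand nested one inside the other. Lift the upper one straight out by its centre post, turn it half a turn so that its tab points the opposite way to the lower tray's tab, and set it back on the lower tray so that it rests level on the inner ledges instead of nesting. Let go of it, leave the lower tray standing where it is, and leave the third tray, which stands by itself, alone.

Things in the scene. Friction and masses are not known exactly. Their poses are not given: they have to be found in the camera images.
- tray_upper: Upper nested tray: white plastic, open, square, 104 mm wide at the base, 126 mm over the rim, 50 mm high, walls 2.5 mm, 0.16 kg. Front (-x) wall: a tab on the rim and one inward ledge in the middle; back wall: two ledges 32 mm off the middle. Origin: centre of underside, z up. Starts the same way round as the lower tray, origin 24 mm above its origin, 2 mm play all round.
- tray_upper_grip (a point): Top centre of the upper tray's centre post, 78 mm above its underside. The post ends in a solid 24 x 24 mm square grip, sides along the tray's x and y, 21 mm tall, clear above the rim: pinch either pair of sides from above. Below it the post is hollow and flares; the lower tray's post stands loosely inside it.
- tray_upper_tab (a point): Middle of the upper tray's tab: 44 mm wide, sticking out 16 mm from the rim; 75 mm from the tray's axis in the tray's -x direction, 49 mm above its underside.
- tray_lower: Lower nested tray, identical (0.16 kg), standing loose on the worktop. Origin: centre of underside; its tab points along its own -x. The upper tray can be turned freely once its origin is more than 55 mm above this one's.
- tray_lower_seat (a point): Centre of the level of the lower tray's ledge tops, 42 mm above its underside, 8 mm below its rim. Turned half round, the upper tray's floor enters the rim with 6 mm of play each way and rests here on the three ledges (upper origin at this point); the other way round it drops past them and nests.
- tray_single: Third identical tray, empty and alone on the worktop beside the nested pair; leave it alone. Origin: centre of underside.

How it is judged:
On the way:
1. the upper tray is lifted out of the lower one (z of tray_upper in the frame of tray_lower above 0.05 m), for 0.1 s.
At the end, for the whole second after the job is handed in: The upper tray is at rest on the lower one's ledges, origin 38 to 46 mm above the lower one's and within 15 mm sideways, level within 4 degrees, turned half round within 11 degrees (tabs on opposite sides); the lower tray stands upright on the worktop within 40 mm of its start (z of tray_upper in the frame of tray_lower between 0.038 and 0.046 m and horizontal distance between tray_upper and tray_lower below 0.015 m and x of tray_upper_tab in the frame of tray_lower above 0.055 m and angle between the x axis of tray_upper and the x axis of tray_lower, either way round below 0.2 rad and angle between tray_upper's own z axis and vertical below 0.07 rad and angle between tray_lower's own z axis and vertical below 0.05 rad and height (world z) of tray_lower below 0.006 m and distance of tray_lower from where it was at the start of the episode below 0.04 m and linear speed of tray_upper below 0.02 m/s); the robot touches nothing.
It fails at once if the single tray is pushed or lifted more than 30 mm from its place (distance of tray_single from where it was at the start of the episode above 0.03 m).
It also fails if it takes over 40 s, if anything falls off the work surface, if the arm or the gripper's body presses on something with over 40 N, if the wrist force passes 120 N, or if a joint passes its speed limit or range.

ROBOT

A 6-joint arm with a two-finger parallel gripper is mounted at the origin on a cart in front of the work surface, level with it; the furniture and walls round the work are solid. World frame = base frame: x ahead of the robot, y to its left, z up, the work surface at z = 0. Lengths are in m, angles in rad, forces in N, time in s.
With the tool pointing down it reaches from about 0.35 to 0.85 m from the base axis. Payload 8.1 kg.
Tool frame: the origin (TCP) lies midway between the tips of the shut fingers; the grasp point (between the pads) lies 19 mm behind it; z points along the fingers, y is the line along which they close (so a half turn about z gives the same grasp; the last joint's range is limited). The gripper opens to 93 mm and grips with 3 to 60 N. Pads are 15 mm wide; open, the fingers measure 128 mm over their backs; the gripper's body (75 mm by 188 mm) begins 65 mm behind the grasp point.
Start: joints at [-1.377, 0.13, 1.488, -0, 1.523, -0.085], TCP at [0.165, -0.577, 0.219] pointing down, gripper open.
Joint ranges: [-2.96, 2.96], [-0.89, 2.26], [0.02, 2.5], [-1.34, 4.48], [0, 2.73], [-2.66, 2.66]. Speed limits (rad/s): [2.39, 2.39, 2.79, 3.14, 3.14, 3.14].

INTERFACE

Orientations are given as [roll, pitch, yaw] about the fixed x, y, z axes, in that order (R = Rz(yaw) Ry(pitch) Rx(roll)).
In Python, from station import arm gives the robot as it stands.
- The arm moves only by the tool advance, called after "Call:" by a JSON object that holds its "op" and its "data". Schema: {"type":"object","properties":{"motion":{"type":"array","items":{"type":"array","items":{"type":"array","items":{"type":"number"},"minItems":6,"maxItems":6},"minItems":1,"maxItems":5},"minItems":1,"maxItems":1},"finger_gap":{"type":"number"},"grip_force":{"type":"number"},"only":{"type":"string"},"quiet":{"type":"boolean"},"lines":{"type":"string"}},"required":["motion"],"additionalProperties":false}. motion is a list that holds a single list of rows (three levels of brackets), with 1 to 5 rows, each of 6 numbers: dx, dy, dz in units of 5 mm, then a rotation vector rx, ry, rz in units of 0.25 rad; each row is the pose to reach, as a shift and turn from the pose commanded when the call began, along the tool's axes at that moment; what a row does not reach only later rows make up. A row lasts 1/8 s, in which the tool goes at most 0.0625 m and 0.188 rad, less where a joint would pass 70% of its speed; a pose out of reach is approached as far as the arm can. finger_gap is the opening from 0.0 (shut) to 1.0 (fully open), set as the call begins (left out keeps the last). The fingers move at their own pace and stop on an object; grip_force is the grip in N (left out, the last holds). Time passes only in rows, so rows that do not move let the fingers close. The tool returns the time, the measured TCP pose, the force, the opening and the grip force at its end. only (a regular expression) keeps the lines of the reply that match it, lines (a string "A,B") keeps lines A to B, and quiet returns only ok. Input that does not fit is refused with a message, and nothing moves.
- arm.get_state(): the state, without advancing time (a new reading comes with each control period).
- arm.grab_frame(name): name is "side" or "top" or "wrist"; returns a dict with "pixels" (384x512x3 uint8, red, green, blue), "fx", "fy", "cx", "cy" (pixels), "eye" and "orientation" of the camera in the world. Camera axes: x right, y up, looking along -z (the intrinsics and any distortion apply to the point x, -y, -z); pixel columns grow to the right and rows downward; lengths in m; the calibration is good to about 2 mm. A picture is of the moment at which its call begins. There is no depth.
- arm.finish_job(): hands the job in; it is judged then, once.
The state is a dict: "t": time; "q": joint angles; "qvel": joint speeds; "joint_torque": joint torques, N m; "tool_pos": TCP position; "tcp_rot": TCP orientation; "wrist_force": force on the tool from outside, world axes, zero at the start; "moment": the same for the moment, N m; "gripper_width": opening from 0.0 (shut) to 1.0 (fully open); "grip_force": force on a finger pad.
Only numpy, scipy, OpenCV 4.12 (cv2) and the standard library are available. Lean on these libraries where they do the work, as an engineer would, in place of code of your own. Each camera call takes 0.05 s, during which the arm holds its last target. There are 200 camera calls.

## Working session

There is one attempt and no reset: what is moved stays moved. The work goes in short steps, Python scripts to look and compute and a tool call to move; the robot and the scene stay as the last step left them, time stands still between calls to the robot, and variables do not carry over. Pictures are saved under pics/ and viewed, at most 10 in all, crops included, and the job is handed in when it is done.

```bash
ls; mkdir -p pics; python3 - <<'E'
from station import arm
import cv2,numpy as np
s=arm.get_state();print(s['t'],s['tool_pos'],s['tcp_rot'])
im=[]
for n in ['top','side']:
    f=arm.grab_frame(n);print(n,{k:np.round(v,4).tolist() if k!='pixels' else 0 for k,v in f.items() if not isinstance(v,str)})
    cv2.imwrite(f'pics/{n}0.png',f['pixels'][:,:,::-1])
E
```

```text
pics
station.py
0.0 [ 0.16504766 -0.57627388  0.21761159] [-3.13981395e+00 -1.96246255e-04  2.78752622e-01]
top {'pixels': 0, 'fx': 389.0819, 'fy': 389.0819, 'cx': 255.1703, 'cy': 191.7096, 'eye': [0.2984, 0.089, 0.9265], 'orientation': [0.1576, 0.0146, -1.5971]}
side {'pixels': 0, 'fx': 480.6709, 'fy': 480.6709, 'cx': 245.9941, 'cy': 195.7879, 'eye': [0.3948, 0.854, 0.6581], 'orientation': [0.9286, -0.0013, -3.119]}
```

View pics/top0.png

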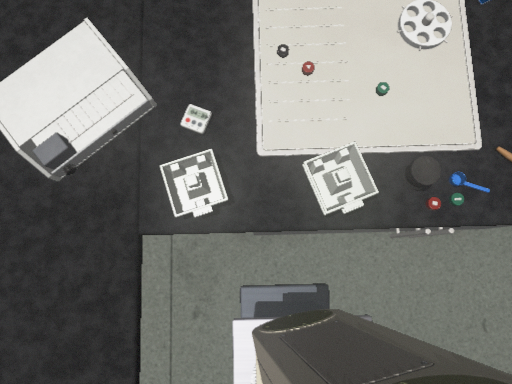

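View pics/side0.png

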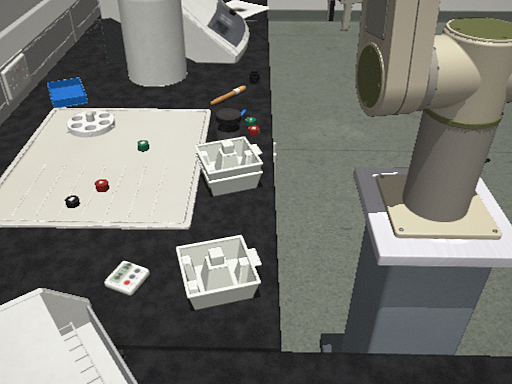

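The nested pair (two stacked rims) is at about (341,178) in the top view and (230,162) in the side view. The single tray is at (194,183) top and (218,270) side. Tabs point towards the robot. I'll enlarge the pair.

```bash
cat > h.py <<'E'
import numpy as np,cv2
from scipy.spatial.transform import Rotation as R
def ray(f,u,v):
    d=R.from_euler('xyz',f['orientation']).apply([(u-f['cx'])/f['fx'],-(v-f['cy'])/f['fy'],-1]);return np.array(f['eye']),d
def onz(f,u,v,z):
    e,d=ray(f,u,v);return e+d*(z-e[2])/d[2]
def pix(f,p):
    c=R.from_euler('xyz',f['orientation']).inv().apply(np.array(p)-f['eye']);return np.array([f['cx']-f['fx']*c[0]/c[2],f['cy']+f['fy']*c[1]/c[2]])
def cross(f,a,g,b):
    e,d=ray(f,*a);E,D=ray(g,*b)
    s=np.linalg.lstsq(np.c_[d,-D],E-e,rcond=None)[0];p,q=e+d*s[0],E+D*s[1];return (p+q)/2,np.linalg.norm(p-q)
E
python3 - <<'E'
from station import arm
from h import *
o=[]
for n,(u,v) in dict(top=(295,135),side=(185,115)).items():
    f=arm.grab_frame(n);c=f['pixels'][v:v+90,u:u+90,::-1];o.append(cv2.resize(c,(400,400),interpolation=cv2.INTER_CUBIC))
    m=(f['pixels'].min(2)>140).astype(np.uint8)
    if n=='top':
        for k in cv2.findContours(m,0,2)[0]:
            x,y,w,h=cv2.boundingRect(k)
            if 30<w<200 and h>30: print(n,x,y,w,h,cv2.approxPolyDP(k,3,True)[:,0].tolist())
cv2.imwrite('pics/c1.png',np.hstack(o))
E
```

```text
top 232 319 41 65 [[272, 319], [232, 321], [233, 383], [262, 383], [251, 331]]
top 160 149 68 68 [[211, 149], [160, 165], [175, 216], [190, 211], [194, 216], [211, 211], [212, 204], [227, 199]]
top 0 18 152 159 [[87, 18], [0, 82], [0, 129], [12, 146], [47, 176], [18, 147], [31, 138], [37, 146], [55, 132], [66, 137], [77, 152], [53, 172], [151, 98]]
```

View pics/c1.png

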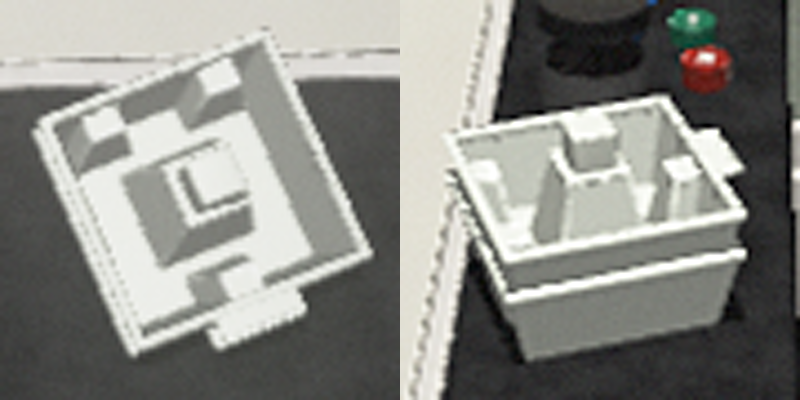

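The crops (4.44x) show the upper tray's rim corners. In the top crop they are at (38,130), (268,32), (370,255) and (135,352), with the tab at (258,318) and the grip top at about (221,176). In the side crop they are at (45,135), (265,97), (345,215) and (105,262), with the grip top at about (190,127).

```bash
python3 - <<'E'
from station import arm
from h import *
f=arm.grab_frame('top');g=arm.grab_frame('side');k=90/400
T=lambda p:(295-.4+p[0]*k,135-.4+p[1]*k);S=lambda p:(185-.4+p[0]*k,115-.4+p[1]*k)
t=[(38,130),(268,32),(370,255),(135,352)];s=[(105,262),(45,135),(265,97),(345,215)]
# image left=+y, up=+x. top corners: BL(+x+y),BR(+x-y),FR,FL ; match side by plane cast
P=np.array([onz(f,*T(p),.074) for p in t]);Q=np.array([onz(g,*S(p),.074) for p in s])
for X in(P,Q):
    print(X[:,:2].round(4).tolist(),X.mean(0).round(4),np.linalg.norm(X-np.roll(X,-1,0),axis=1).round(4))
    d=(X[0]+X[1]-X[2]-X[3]);e=X[0]+X[3]-X[1]-X[2];print('yaw',np.arctan2(d[1],d[0]),np.arctan2(-e[0],e[1]))
print(onz(f,*T((221,176)),.102),onz(g,*S((190,127)),.102),cross(f,T((221,176)),g,S((190,127))))
c=T(np.mean(t,0));print('tab',onz(f,*T((258,318)),.073))
for a,b in zip(t,s):print(cross(f,T(a),g,S(b)))
st=arm.get_state();print(st['tool_pos'],st['tcp_rot'],st['q'])
E
```

```text
[[0.4943, -0.0113], [0.5417, -0.1301], [0.4259, -0.173], [0.3808, -0.0539]] [ 0.4607 -0.0921  0.074 ] [0.128  0.1236 0.1273 0.1213]
yaw 0.3567820188079666 0.37091758754955084
[[0.4951, -0.0051], [0.5373, -0.1242], [0.4214, -0.1675], [0.3782, -0.05]] [ 0.458  -0.0867  0.074 ] [0.1264 0.1237 0.1252 0.1252]
yaw 0.362031510311767 0.34609499113949455
[ 0.46241899 -0.09543897  0.102     ] [ 0.45753337 -0.08707144  0.102     ] (array([ 0.46069832, -0.09623678,  0.09721631]), np.float64(0.005250967187725896))
tab [ 0.39605997 -0.11571841  0.073     ]
(array([ 0.49565606, -0.01184034,  0.06934704]), np.float64(0.0005661954147700294))
(array([ 0.54034525, -0.13070389,  0.07080249]), np.float64(0.00444174267738587))
(array([ 0.42390499, -0.17359366,  0.07102021]), np.float64(0.004745845551634754))
(array([ 0.37957184, -0.0541722 ,  0.07154416]), np.float64(0.002887880499827746))
[ 0.1651267  -0.57662066  0.21824916] [-3.14089589e+00 -7.01346534e-05  2.78801255e-01] [-1.37736343e+00  1.30711819e-01  1.48856328e+00  1.04821024e-05
  1.52301775e+00 -8.53688884e-02]
```
Tray center ≈ (0.460,-0.092), yaw ≈0.36. tab direction yaw+pi.

Tray axis is about (0.459, -0.090) with yaw about 0.36. Both views agree, and the rim sides come out near 126 mm. Joint 6 allows a grasp at yaw 0.36 and then a turn of +π. I'll approach at height.

Careful with the scale: shifts go in units of 5 mm and turns go in units of 0.25 rad. That gives: 0.22 m is 44, -0.205 m is -41.

Call:
{"op": "advance", "data": {"motion": [[[8.8,-8.2,0,0,0,0],[17.6,-16.4,0,0,0,0],[26.4,-24.6,0,0,0,0],[35.2,-32.8,0,0,0,0],[44,-41,0,0,0,0]]], "finger_gap": 0.7, "grip_force": 25}}

```text
t: 0.92
tool_pos: [0.3209, -0.3175, 0.2188]
tcp_rot: [3.141, -0.0, 0.278]
wrist_force: [1.2, -0.3, 0.7]
gripper_width: 0.705
grip_force: 0.0
```

Call:
{"op": "advance", "data": {"motion": [[[8.8,-8.2,0,0,0,0],[17.6,-16.4,0,0,0,0],[26.4,-24.6,0,0,0,0],[35.2,-32.8,0,0,0,0],[39.4,-36,4,0,0,-0.32]]]}}

```text
t: 1.55
tool_pos: [0.4623, -0.0895, 0.2003]
tcp_rot: [3.14, -0.004, 0.363]
wrist_force: [0.5, -0.6, 0.1]
gripper_width: 0.702
grip_force: 0.0
```

Call:
{"op": "advance", "data": {"motion": [[[0,0,0,0,0,0],[0,0,0,0,0,0]]]}}

```text
t: 1.8
tool_pos: [0.4598, -0.0924, 0.1989]
tcp_rot: [3.141, 0.0, 0.358]
wrist_force: [-0.0, -0.3, 0.1]
gripper_width: 0.707
grip_force: 0.0
```

```bash
python3 - <<'E'
from station import arm
from h import *
f=arm.grab_frame('wrist');cv2.imwrite('pics/w1.png',f['pixels'][:,:,::-1])
print(f['fx'],f['cx'],f['cy'],f['eye'],f['orientation']);s=arm.get_state();print(s['t'],s['tool_pos'],s['tcp_rot'],s['q'])
print('pred grip',pix(f,[.459,-.09,.102]))
E
```

```text
267.9507314196548 251.0648819494213 191.59671863272018 [ 0.53565675 -0.06473065  0.36519933] [-2.93007026e-01 -8.40723729e-04 -1.21259713e+00]
1.85 [ 0.45991327 -0.09283073  0.19922389] [ 3.14096427e+00 -1.88545678e-04  3.56994467e-01] [-3.08204413e-01 -2.22079418e-01  1.86524811e+00 -3.79040369e-04
  1.49788777e+00  9.05625016e-01]
pred grip [247.72540362 192.7583923 ]
```

View pics/w1.png

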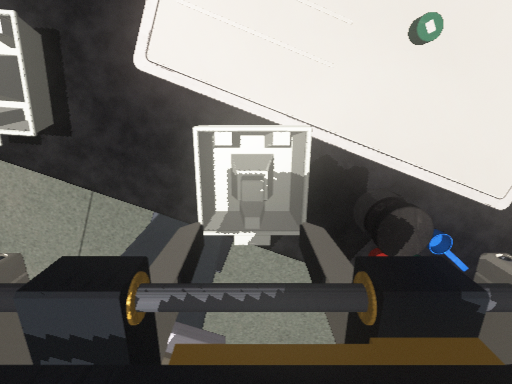

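The wrist view shows the tray aligned with the fingers. Rim corners are at about (194,127), (311,127), (306,236) and (198,236), and the grip top is at about (252,187).

```bash
python3 - <<'E'
from station import arm
from h import *
f=arm.grab_frame('wrist')
a=f['pixels'][110:250,180:325,::-1];cv2.imwrite('pics/w2.png',cv2.resize(a,None,fx=4,fy=4,interpolation=cv2.INTER_CUBIC))
X=np.array([onz(f,*p,.074) for p in [(194,127),(311,127),(306,236),(198,236)]])
print(X.round(4),np.linalg.norm(X-np.roll(X,-1,0),axis=1),X.mean(0));print(onz(f,252,187,.102))
E
```

```text
[[ 0.4994 -0.0146  0.074 ]
 [ 0.5428 -0.1307  0.074 ]
 [ 0.4246 -0.1772  0.074 ]
 [ 0.3795 -0.0562  0.074 ]] [0.12396701 0.12699402 0.12917737 0.12693931] [ 0.46156164 -0.09465831  0.074     ]
[ 0.4664071  -0.09240412  0.102     ]
```

View pics/w2.png

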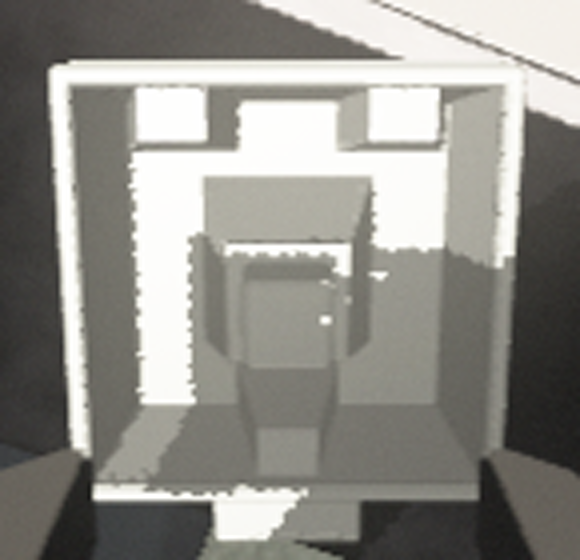

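Centre agrees with the TCP to about 1 mm. The grip top is at crop (290,322), and fingers and tray are square to each other. Descending and pinching.

In the tool's units: 0.113 m is 22.6, 0.1 m is 20.

Call:
{"op": "advance", "data": {"motion": [[[0.2,0,8,0,0,0],[0.2,0,16,0,0,0],[0.2,0,20,0,0,0],[0.2,0,22.6,0,0,0],[0.2,0,22.6,0,0,0]]]}}

```text
t: 2.52
tool_pos: [0.4606, -0.0921, 0.0854]
tcp_rot: [-3.141, 0.001, 0.357]
wrist_force: [-0.5, -1.1, 0.7]
gripper_width: 0.702
grip_force: 0.0
```

Call:
{"op": "advance", "data": {"motion": [[[0,0,0,0,0,0],[0,0,0,0,0,0],[0,0,0,0,0,0],[0,0,0,0,0,0]]], "finger_gap": 0, "grip_force": 30}}

```text
t: 3.02
tool_pos: [0.4612, -0.0916, 0.0859]
tcp_rot: [3.141, -0.0, 0.359]
wrist_force: [0.2, 0.4, 1.4]
gripper_width: 0.323
grip_force: 0.0
```

Call:
{"op": "advance", "data": {"motion": [[[0,0,0,0,0,0],[0,0,0,0,0,0]]]}}

```text
t: 3.28
tool_pos: [0.4612, -0.0917, 0.0859]
tcp_rot: [3.141, -0.0, 0.359]
wrist_force: [0.4, -0.6, 1.3]
gripper_width: 0.253
grip_force: 30.0
```

Gripped at 24 mm. Lifting slowly.

In the tool's units: -0.03 m is -6, -0.024 m is -4.8.

Call:
{"op": "advance", "data": {"motion": [[[0,0,-1.2,0,0,0],[0,0,-2.4,0,0,0],[0,0,-3.6,0,0,0],[0,0,-4.8,0,0,0],[0,0,-6,0,0,0]]]}}

```text
t: 3.9
tool_pos: [0.4611, -0.0916, 0.1161]
tcp_rot: [3.142, -0.0, 0.359]
wrist_force: [0.4, -0.1, -1.9]
gripper_width: 0.253
grip_force: 30.0
```

Call:
{"op": "advance", "data": {"motion": [[[0,0,-2.4,0,0,0],[0,0,-5,0,0,0],[0,0,-7.6,0,0,0],[0,0,-10,0,0,0],[0,0,-10,0,0,0]]]}}

```text
t: 4.53
tool_pos: [0.4619, -0.0919, 0.1671]
tcp_rot: [3.14, -0.002, 0.359]
wrist_force: [0.3, -0.2, -2.0]
gripper_width: 0.256
grip_force: 30.0
```

```bash
python3 - <<'E'
from station import arm
from h import *
o=[arm.grab_frame(n)['pixels'][:,:,::-1] for n in('side','top')]
cv2.imwrite('pics/l1.png',np.hstack([cv2.resize(o[0][60:220,160:300],None,fx=2.5,fy=2.5),cv2.resize(o[1][100:260,270:410],None,fx=2.5,fy=2.5)]))
print(arm.get_state()['gripper_width'],arm.get_state()['q'])
E
```

```text
0.2522548542682505 [-3.05266751e-01 -1.97708908e-01  1.90628463e+00 -2.05474825e-05
  1.43303032e+00  9.06729667e-01]
```

View pics/l1.png

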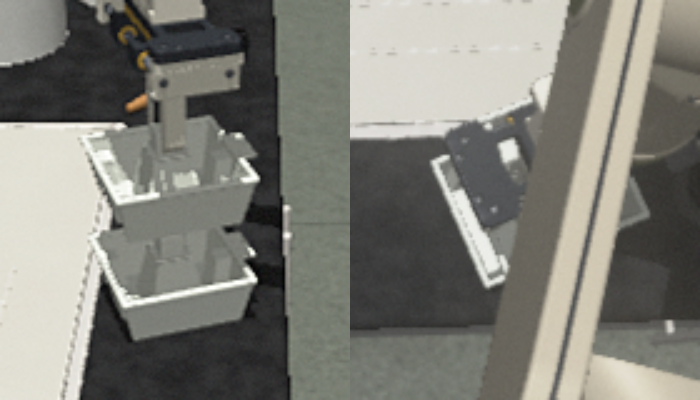

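Upper tray is lifted clear, with its rim in the left crop at (83,140), (116,204) and (258,182). The lower tray is standing, with rim corners at (92,232), (126,308) and (257,277). Turning half a turn.

In the tool's units: -0.9 rad is -3.6.

Call:
{"op": "advance", "data": {"motion": [[[0,0,0,0,0,-0.72],[0,0,0,0,0,-1.44],[0,0,0,0,0,-2.16],[0,0,0,0,0,-2.88],[0,0,0,0,0,-3.6]]]}}

```text
t: 5.25
tool_pos: [0.4605, -0.0914, 0.1647]
tcp_rot: [-3.14, 0.0, 1.265]
wrist_force: [0.6, 0.2, -2.0]
gripper_width: 0.254
grip_force: 30.0
```

Call:
{"op": "advance", "data": {"motion": [[[0,0,0,0,0,-0.72],[0,0,0,0,0,-1.44],[0,0,0,0,0,-2.16],[0,0,0,0,0,-2.88],[0,0,0,0,0,-3.6]]]}}

```text
t: 5.88
tool_pos: [0.4605, -0.0914, 0.1647]
tcp_rot: [-3.141, -0.001, 2.165]
wrist_force: [0.2, 0.3, -1.6]
gripper_width: 0.251
grip_force: 30.0
```

Call:
{"op": "advance", "data": {"motion": [[[0,0,0,0,0,-0.72],[0,0,0,0,0,-1.44],[0,0,0,0,0,-2.16],[0,0,0,0,0,-2.88],[0,0,0,0,0,-3.6]]]}}

```text
t: 6.5
tool_pos: [0.4605, -0.0914, 0.1647]
tcp_rot: [3.141, -0.002, 3.065]
wrist_force: [0.1, 0.2, -1.0]
gripper_width: 0.256
grip_force: 30.0
```

Call:
{"op": "advance", "data": {"motion": [[[0,0,0,0,0,-0.72],[0,0,0,0,0,-1.44],[0,0,0,0,0,-1.768],[0,0,0,0,0,-1.768],[0,0,0,0,0,-1.768]]]}}

```text
t: 7.12
tool_pos: [0.4608, -0.0915, 0.1652]
tcp_rot: [3.141, -0.001, -2.784]
wrist_force: [-0.4, -0.7, -2.7]
gripper_width: 0.252
grip_force: 30.0
```

```bash
python3 - <<'E'
from station import arm
from h import *
f=arm.grab_frame('side');w=arm.grab_frame('wrist')
o=f['pixels'][85:205,180:280,::-1];p=w['pixels'][110:290,130:370,::-1]
cv2.imwrite('pics/l2.png',np.hstack([cv2.resize(o,(400,480),interpolation=2),cv2.resize(p,(400,480),interpolation=2)]))
print(arm.get_state()['q'])
E
```

```text
[-3.05262305e-01 -1.97469740e-01  1.90630746e+00  7.55872960e-06
  1.43316423e+00 -2.23397659e+00]
```

View pics/l2.png

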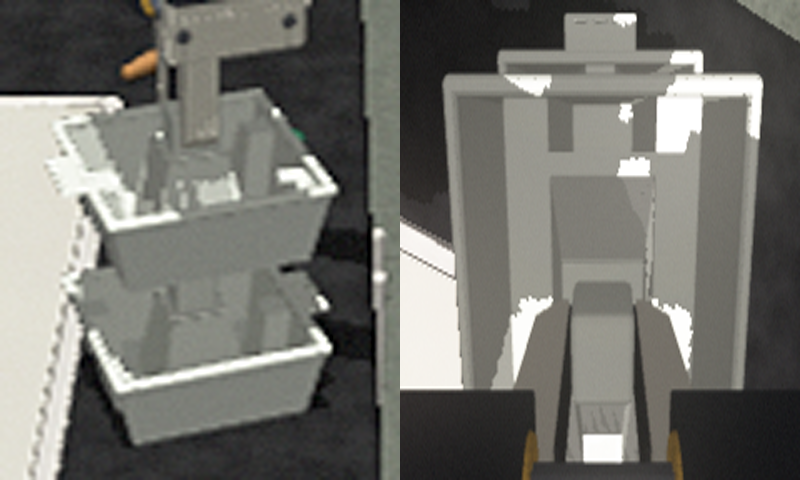

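Wrist view: the lower rim's visible edge runs from x=498 to 702 and the upper's from 443 to 762, so both centre at about 600. In the side view the diagonal rim corners are at (55,122) and (335,190) for the upper tray, and (70,285) and (328,348) for the lower. I'll compare the centres.

```bash
python3 - <<'E'
from station import arm
from h import *
f=arm.grab_frame('side');w=arm.grab_frame('wrist')
S=lambda p:(180-.4+p[0]/4,85-.4+p[1]/4)
W=lambda p:(130+(p[0]-400)*.6-.2,110+p[1]*.375-.3)
U=[onz(f,*S(p),.1533) for p in[(55,122),(105,230),(335,190)]];L=[onz(f,*S(p),.05) for p in[(70,285),(118,388),(328,348)]]
for n,X in(('U',U),('L',L)):
    X=np.array(X);print(n,X[:,:2].round(4).tolist(),'c',(X[0]+X[2])/2,np.linalg.norm(np.diff(X,axis=0),axis=1),np.arctan2(*(X[2]-X[1])[[1,0]]))
# wrist: rim edge mids nearest the image top
a=onz(w,*W((600,52)),.05);b=onz(w,*W((602.5,76)),.1533)
u=np.array([np.cos(.358),np.sin(.358)])
print('wrist L centre',a[:2]+.063*u,'U centre',b[:2]-0+.063*u)
l=onz(w,*W((498,55)),.05);r=onz(w,*W((702,55)),.05);print('L width',np.linalg.norm(r-l),'edge yaw',np.arctan2(*(l-r)[[1,0]])-np.pi/2, l,r)
E
```

```text
U [[0.5352, -0.1223], [0.4963, -0.0035], [0.3775, -0.0483]] c [ 0.45637376 -0.08530996  0.1533    ] [0.12506695 0.1269007 ] -2.7809938915754993
L [[0.5321, -0.1145], [0.4947, -0.009], [0.3791, -0.0512]] c [ 0.45559362 -0.08282713  0.05      ] [0.11189552 0.12300299] -2.7914637625575485
wrist L centre [ 0.4622935  -0.09331008] U centre [ 0.46094649 -0.09221207]
L width 0.1258001524718696 edge yaw -2.7828773751207416 [ 0.42642963 -0.17389323  0.05      ] [ 0.38226477 -0.05610043  0.05      ]
```

Aligned to within about 2–3 mm against 6 mm of play. Lowering with a small nudge; contact is expected after 61 mm.

In the tool's units: -0.0015 m is -0.3, 0.048 m is 9.6.

Call:
{"op": "advance", "data": {"motion": [[[0,-0.3,3,0,0,0],[0,-0.3,6,0,0,0],[0,-0.3,8.4,0,0,0],[0,-0.3,9.6,0,0,0],[0,-0.3,9.6,0,0,0]]]}}

```text
t: 7.95
tool_pos: [0.4611, -0.0928, 0.117]
tcp_rot: [3.141, -0.001, -2.782]
wrist_force: [0.1, 0.3, -1.9]
gripper_width: 0.259
grip_force: 30.0
```

Call:
{"op": "advance", "data": {"motion": [[[0,0,0.6,0,0,0],[0,0,1.2,0,0,0],[0,0,1.8,0,0,0],[0,0,2.2,0,0,0],[0,0,2.2,0,0,0]]]}}

```text
t: 8.57
tool_pos: [0.4614, -0.0929, 0.1064]
tcp_rot: [3.141, -0.0, -2.782]
wrist_force: [-0.1, 0.0, -1.8]
gripper_width: 0.255
grip_force: 30.0
```

Call:
{"op": "advance", "data": {"motion": [[[0,0,0.2,0,0,0],[0,0,0.4,0,0,0],[0,0,0.4,0,0,0]]]}}

```text
t: 8.95
tool_pos: [0.4615, -0.093, 0.1046]
tcp_rot: [3.141, -0.0, -2.782]
wrist_force: [-0.4, 0.3, -1.2]
gripper_width: 0.254
grip_force: 30.0
```

Call:
{"op": "advance", "data": {"motion": [[[0,0,0.2,0,0,0],[0,0,0.2,0,0,0]]]}}

```text
t: 9.2
tool_pos: [0.4617, -0.093, 0.1038]
tcp_rot: [-3.141, 0.0, -2.782]
wrist_force: [-0.8, 0.2, -0.5]
gripper_width: 0.258
grip_force: 30.0
```

Call:
{"op": "advance", "data": {"motion": [[[0,0,0.1,0,0,0],[0,0,0.1,0,0,0]]]}}

```text
t: 9.45
tool_pos: [0.4618, -0.093, 0.1038]
tcp_rot: [-3.141, 0.0, -2.782]
wrist_force: [-2.1, 1.4, 5.7]
gripper_width: 0.259
grip_force: 30.0
```

```bash
python3 - <<'E'
from station import arm
from h import *
f=arm.grab_frame('side');w=arm.grab_frame('wrist')
o=f['pixels'][85:205,180:280,::-1];p=w['pixels'][90:290,130:370,::-1]
cv2.imwrite('pics/l3.png',np.hstack([cv2.resize(o,(400,480),interpolation=2),cv2.resize(p,(400,480),interpolation=2)]))
E
```

```text
(no output)
```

View pics/l3.png

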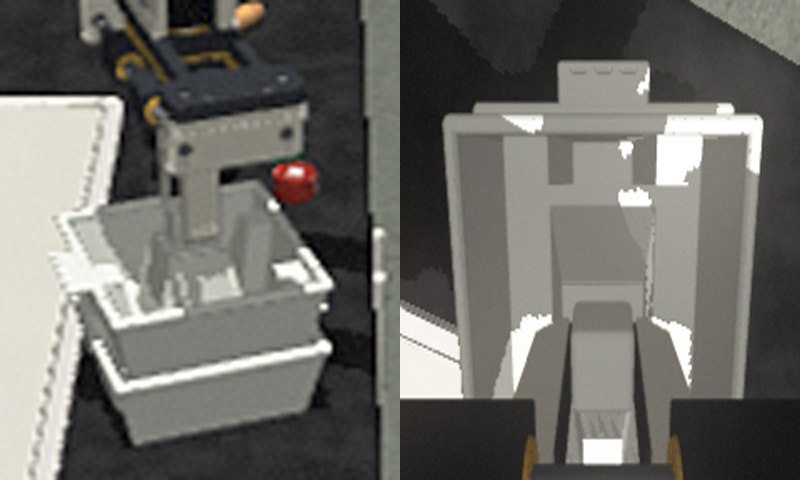

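The upper tray sits in the lower rim with its tab at (80,270), opposite the lower tray's tab at (322,305). The contact force appears at exactly the seat height (18 mm above the grasp height). Releasing and retreating.

Call:
{"op": "advance", "data": {"motion": [[[0,0,0,0,0,0],[0,0,0,0,0,0],[0,0,0,0,0,0],[0,0,0,0,0,0],[0,0,0,0,0,0]]], "finger_gap": 0.6}}

```text
t: 10.18
tool_pos: [0.4615, -0.093, 0.1031]
tcp_rot: [3.142, -0.0, -2.782]
wrist_force: [-0.4, 0.1, -1.3]
gripper_width: 0.599
grip_force: 0.0
```

Call:
{"op": "advance", "data": {"motion": [[[0,0,-2,0,0,0],[0,0,-6,0,0,0],[0,0,-12,0,0,0],[0,0,-20,0,0,0],[0,0,-26,0,0,0]]]}}

```text
t: 10.8
tool_pos: [0.462, -0.0931, 0.2358]
tcp_rot: [-3.14, 0.002, -2.782]
wrist_force: [0.3, 0.6, -0.6]
gripper_width: 0.602
grip_force: 0.0
```

Call:
{"op": "advance", "data": {"motion": [[[0,0,0,0,0,0],[0,0,0,0,0,0],[0,0,0,0,0,0]]]}}

```text
t: 11.18
tool_pos: [0.4607, -0.0927, 0.2316]
tcp_rot: [3.14, -0.002, -2.782]
wrist_force: [-0.1, 0.1, -0.1]
gripper_width: 0.601
grip_force: 0.0
```

```bash
python3 - <<'E'
from station import arm
from h import *
f=arm.grab_frame('side');w=arm.grab_frame('wrist')
o=f['pixels'][85:205,180:280,::-1];p=w['pixels'][90:290,130:370,::-1]
cv2.imwrite('pics/l4.png',np.hstack([cv2.resize(o,(400,480),interpolation=2),cv2.resize(p,(400,480),interpolation=2)]))
E
```

```text
(no output)
```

View pics/l4.png

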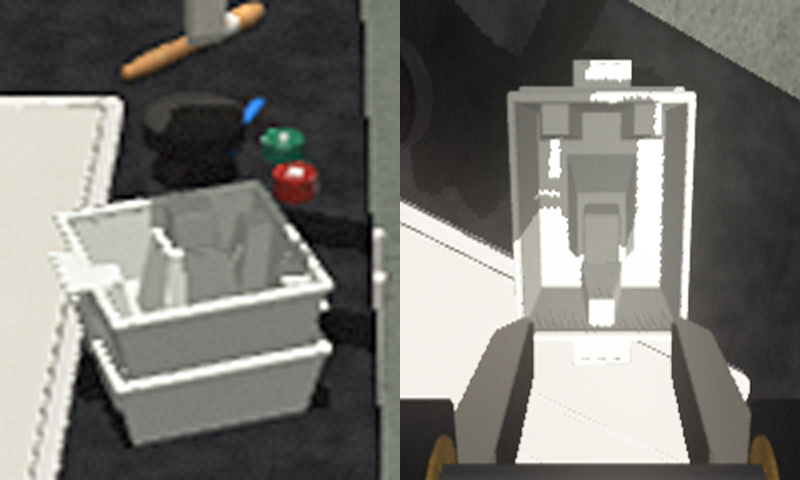

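The upper tray stays level at the same place after release: near corners (105,325) and (332,285), unchanged. The tabs are opposite (wrist view (602,70) and (602,352)) and the gripper is clear. Handing in.

```bash
python3 -c "
from station import arm
print(arm.finish_job())"
```

```text
the job is handed in; nothing more can be done
None
```

The upper tray was lifted out, turned half round and set on the lower tray's ledges; it looked level, with its tab opposite, when I handed the job in at about 11 s, and the hand-in returned no verdict.

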